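Point out the reject and acknowledge it

TASK

One black workpiece on the grey pallet is missing its white cap: show the trainee by pointing at it from above, fingertips a couple of centimetres over its middle, and stay there for two seconds. Then point in the same way at the red tray it belongs in, fingertips a couple of centimetres above the rim over the tray's middle, again for two seconds, and finally press the green button on the operator panel fully down and let it go. Touch no workpiece or tray, do not point at the other pieces or the blue tray even in passing (travel well above them), leave the other buttons alone and leave everything where it is.

Things in the scene. Friction and masses are not known exactly. Their poses are not given: they have to be found in the camera images.
- bare_piece: The workpiece without a cap: upright black cylinder, 40 mm diameter, 40 mm high, brass-coloured seat visible in a shallow open bore (5 mm deep) in its top. Loose, about 60 g. Origin: centre of its underside, which rests on the pallet 12 mm above the table; z up. Pieces stand about 75 to 80 mm apart, centre to centre, in any order on the six marked places of a grey pallet (180 x 250 mm, 12 mm thick); one place is empty.
- capped_piece0: A good workpiece: the same black cylinder with a white cap on top, 40 mm diameter, 46 mm high in all, loose. Origin: centre of its underside; z up.
- capped_piece1: A good workpiece: the same black cylinder with a white cap on top, 40 mm diameter, 46 mm high in all, loose. Origin: centre of its underside; z up.
- capped_piece2: A good workpiece: the same black cylinder with a white cap on top, 40 mm diameter, 46 mm high in all, loose. Origin: centre of its underside; z up.
- capped_piece3: A good workpiece: the same black cylinder with a white cap on top, 40 mm diameter, 46 mm high in all, loose. Origin: centre of its underside; z up.
- red_tray: Red open tray, 100 (x) x 110 (y) x 45 mm high, walls 4 mm, empty, fixed. Origin: centre of its underside, on the table; the rim is 45 mm above it.
- blue_tray: Blue open tray of the same size as the red one, standing beside it (either may be the nearer), fixed. Origin: centre of its underside.
- green_button_top (a point): Centre of the top of the green push button (28 mm diameter) on the grey operator panel, a fixed flat box 170 x 80 x 45 mm on the robot's right. Green, white and red buttons stand in a row 52 mm apart, green nearest the robot. It is pressed straight down.
- green_button (a joint): Green button's travel in m: 0 out, 0.006 fully down. It springs back; fully down takes 5 N.
- white_button (a joint): Travel of the white (middle) button, 0 out, 0.006 down. Leave alone.
- red_button (a joint): Travel of the red (far) button, 0 out, 0.006 down. Leave alone.
- screwdriver: Loose orange-handled screwdriver lying on the table beyond the operator panel, about 0.2 m long. Origin on its underside.
- cap_jar: Loose glass jar, 60 mm diameter, 75 mm high, beyond the pallet. Origin: centre of its underside.
- oil_bottle: Loose white bottle, 40 mm diameter, 110 mm high, beyond the pallet. Origin: centre of its underside.
Not all that is in view belongs to the job. What is shaped like the capped_piece2 but orange, pink or turquoise is not meant.

How it is judged:
By the outcome, as a careful person would: the job done as asked, in the order asked, and still so for the second after the job is handed in, with the robot touching nothing.
It also fails if it takes over 59 s, if anything falls off the work surface, if the arm or the gripper's body presses on something with over 40 N, if the wrist force passes 120 N, or if a joint passes its speed limit or range.

ROBOT

A 6-joint arm with a two-finger parallel gripper is mounted at the origin on the work surface. World frame = base frame: x ahead of the robot, y to its left, z up, the work surface at z = 0. Lengths are in m, angles in degrees, forces in N, time in s.
With the tool pointing down it reaches from about 0.35 to 0.875 m from the base axis. Payload 4.2 kg.
Tool frame: the origin (TCP) lies midway between the tips of the shut fingers; the grasp point (between the pads) lies 19 mm behind it; y points along the fingers, z is the direction in which the jaws open and shut, and the axes are right-handed (so a half turn about y gives the same grasp; the last joint's range is limited). The gripper opens to 87 mm and grips with 3 to 60 N. Pads are 19 mm wide; open, the fingers measure 117 mm over their backs; the gripper's body (75 mm by 190 mm) begins 51 mm behind the grasp point.
Start: joints at [80.306, 22.042, 0.453, 0, -68.411, -14.817], TCP at [0.259, 0.569, 0.223] pointing down, gripper open.
Joint ranges: [-179.83, 179.83], [-69.29, 118.12], [-61.27, 80.66], [-181.25, 117.63], [-171.15, -9.14], [-177.46, 177.46]. Speed limits (degrees/s): [159.86, 159.86, 180, 180, 180, 180].

INTERFACE

Orientations are given as [roll, pitch, yaw] about the fixed x, y, z axes, in that order (R = Rz(yaw) Ry(pitch) Rx(roll)).
In Python, from workcell import env gives the robot as it stands. The module is installed in compiled form; this text tells all that it offers. Calls block until the motion is done:
- env.goto(position, orientation): joint-space move of the TCP to a pose.
- env.move_straight(position, rotation=None, rate=0.15, force_limit=None): straight line of the TCP; rotation=None keeps the orientation; rate is the mean speed in m/s. With force_limit (N) it stops when the force on the tool has changed by that much, and returns True; else False.
- env.set_joints(angles): joint-space move.
- env.gripper_to(opening, grasp_force=None): opening from 0.0 (shut) to 1.0 (fully open); grasp_force is the grip in N (None keeps the last); returns when the fingers have stopped.
- env.dwell(seconds).
- env.inverse_kinematics(position, orientation): joint angles nearest the present ones, or None.
- env.read_state(): the state.
- env.grab_frame(name): name is "scene" or "top" or "wrist"; returns a dict with "image" (400x640x3 uint8, blue, green, red), "fx", "fy", "cx", "cy" (pixels), "position" and "orientation" of the camera in the world. Camera axes: x right, y up, looking along -z (the intrinsics and any distortion apply to the point x, -y, -z); pixel columns grow to the right and rows downward; lengths in m; the calibration is good to about 2 mm. A picture is of the moment at which its call begins. There is no depth.
A pose or a line that the arm cannot do raises env.Unreachable and nothing moves.
- env.close_job(): hands the job in, once; it reports no verdict.
Trained networks look in a picture, given as the dict that the camera call returned (one of the last four; its "shot" number tells which), for a name from the list of things; names that differ only in an ending like _2 or _b are one class to them, and where a whole thing is asked for, a point or a joint stands for the part that bears it (a point fixed in the world has none). Each returns a list of dicts, best first, with "score" (0 to 1); they miss things now and then, are a little off and sometimes report something else, mostly with a low value. They report only what shows in the picture. A call takes as long as a camera call. They do not tell look-alikes from the thing itself.
- env.search_frame(picture, thing): "xyz" ([x, y, z] in m, in world coordinates, good to about 4 mm: the middle of the surface that is visible of it).
- env.trace(picture, thing): "mask" (400x640 bool, what is visible of it).
The state is a dict: "clock": time; "joint_positions": joint angles; "qvel": joint speeds; "joint_torque": joint torques, N m; "position": TCP position; "tool_rot": TCP orientation; "force": force on the tool from outside, world axes, zero at the start; "wrist_torque": the same for the moment, N m; "opening": opening from 0.0 (shut) to 1.0 (fully open).
Only numpy, scipy, OpenCV 4.12 (cv2) and the standard library are available. Lean on these libraries where they do the work, as an engineer would, in place of code of your own. Each camera call takes 0.05 s, during which the arm holds its last target. There are 200 camera calls.

## Working session

There is one attempt and no reset: what is moved stays moved. The work goes in short steps, each a Python script; the robot and the scene stay as the last script left them, time stands still between calls to the robot, and variables do not carry over. Pictures are saved under pics/ and viewed, about 8 in all and at most 12, crops included, and the job is handed in when it is done.

```bash
mkdir -p pics
python3 - <<'E'
from workcell import env
import cv2,numpy as np
for n in ["top","scene"]:
    p=env.grab_frame(n); cv2.imwrite(f"pics/{n}1.png",p["image"])
    print(n,p["fx"],p["fy"],p["cx"],p["cy"],p["position"],p["orientation"],[k for k in p])
    for t in ["bare_piece","capped_piece0","red_tray","blue_tray","green_button_top"]:
        print(t,[(np.round(d["xyz"],3).tolist(),round(d["score"],2)) for d in env.search_frame(p,t)])
print(env.read_state())
E
```

```text
top 445.8857429903282 445.8857429903282 320.82979590115707 203.2060343196566 [ 0.40698393 -0.0411547   1.36111794] [  8.48615499   1.19613733 -89.70060384] ['image', 'fx', 'fy', 'cx', 'cy', 'position', 'orientation', 'shot']
bare_piece [([0.544, 0.012, 0.05], 0.48), ([0.769, 0.118, 0.075], 0.44)]
capped_piece0 [([0.653, -0.179, 0.039], 0.6), ([0.532, 0.084, 0.059], 0.59), ([0.787, 0.019, 0.049], 0.51), ([0.556, -0.06, 0.057], 0.49), ([0.637, -0.043, 0.054], 0.46), ([0.626, 0.032, 0.056], 0.46), ([0.583, -0.172, 0.05], 0.46), ([0.418, 0.045, 0.044], 0.45)]
red_tray [([0.424, 0.299, 0.004], 0.58), ([0.559, -0.062, 0.06], 0.21)]
blue_tray [([0.614, 0.29, 0.003], 0.63)]
green_button_top [([0.422, -0.363, 0.064], 0.42)]
scene 404.3266648984999 404.3266648984999 320.87898550182575 207.8837696412907 [ 1.11186478 -0.25446874  0.81865951] [36.52562313 -0.82247704 65.84015665] ['image', 'fx', 'fy', 'cx', 'cy', 'position', 'orientation', 'shot']
bare_piece [([0.554, 0.008, 0.044], 0.66)]
capped_piece0 [([0.794, 0.017, 0.048], 0.95), ([0.596, -0.183, 0.048], 0.91), ([0.668, -0.186, 0.047], 0.86)
[... 256 characters left out ...]
[([0.422, -0.364, 0.068], 0.42)]
{'clock': 0.6, 'joint_positions': array([ 8.03051448e+01,  2.20379140e+01,  4.52073237e-01, -1.76512201e-03,
       -6.84119448e+01, -1.48156429e+01]), 'qvel': array([-0.05220212,  0.04513813, -0.05583851,  0.00832685,  0.02086053,
        0.00648797]), 'joint_torque': array([ 4.20919450e-04, -3.90211844e+01,  1.87532741e+01,  4.22247201e+00,
        1.53397612e-02, -2.63043927e-05]), 'position': array([0.25925529, 0.56865226, 0.22258142]), 'tool_rot': array([-9.00017211e+01, -2.15300509e-03,  1.55488853e+02]), 'force': array([ 0.52127673, -0.26100267,  0.62548172]), 'wrist_torque': array([-0.02414915,  0.04469958,  0.001232  ]), 'opening': 0.998416652108884}
```

View pics/top1.png

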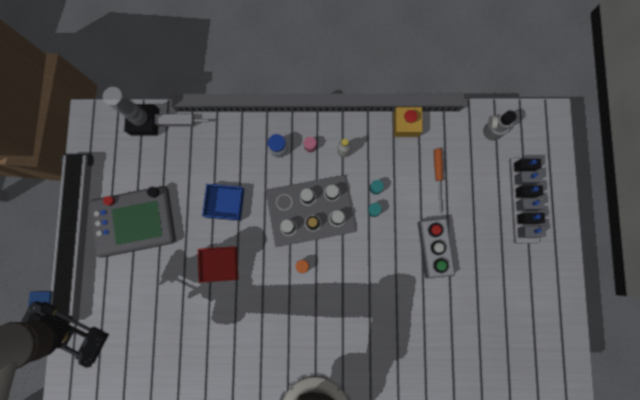

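View pics/scene1.png

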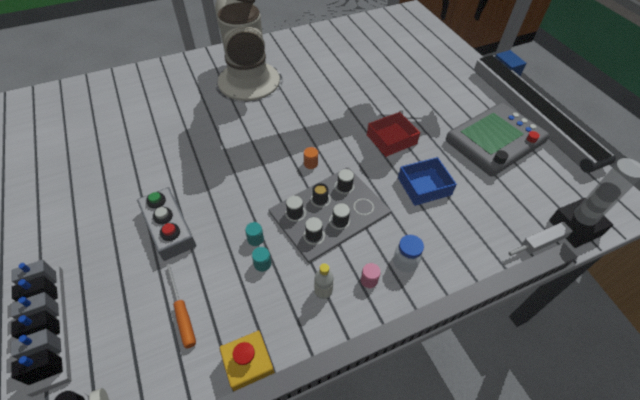

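The top view shows pallet pieces at (288,227), (308,196), (332,191) and (338,217), all with white caps. The one with a brass centre is at (312,223). The orange (302,266), pink (310,144) and turquoise (376,187) and (375,210) look-alikes are off the pallet. The red tray is at (218,265) and the blue at (223,202). The green button is at (441,266), and there is a decoy yellow box with a red button at (408,120). I choose (312,223), which is (320,190) in the scene view. Next I'll check it in a close crop and measure.

```bash
cat > h.py <<'E'
import cv2,numpy as np
from scipy.spatial.transform import Rotation as Ro
def R(p): return Ro.from_euler("xyz",p["orientation"],degrees=True).as_matrix()
def ray(p,u,v): return R(p)@np.array([(u-p["cx"])/p["fx"],-(v-p["cy"])/p["fy"],-1.])
def onz(p,u,v,z):
    d=ray(p,u,v); c=np.array(p["position"]); return c+d*(z-c[2])/d[2]
def tri(obs):
    A=np.zeros((3,3));b=np.zeros(3)
    for p,u,v in obs:
        d=ray(p,u,v);d/=np.linalg.norm(d);M=np.eye(3)-np.outer(d,d);A+=M;b+=M@np.array(p["position"])
    return np.linalg.solve(A,b)
def blob(p,lo,hi,box):
    x0,y0,x1,y1=box; h=cv2.cvtColor(p["image"],cv2.COLOR_BGR2HSV)[y0:y1,x0:x1]
    m=cv2.inRange(h,lo,hi);n,l,s,c=cv2.connectedComponentsWithStats(m)
    i=1+np.argmax(s[1:,4]); return c[i][0]+x0,c[i][1]+y0,s[i,4],(l==i),s[i]
E
python3 - <<'E'
from workcell import env
from h import *
T=env.grab_frame("top");S=env.grab_frame("scene")
crop=lambda p,x0,y0,x1,y1,f:cv2.resize(p["image"][y0:y1,x0:x1],None,fx=f,fy=f,interpolation=cv2.INTER_CUBIC)
a=crop(T,190,170,360,280,4); b=crop(S,260,110,460,260,3.4)
cv2.imwrite("pics/crop.png",a)
def show(n,t,s,z):
    print(n,t[:3],s[:3]); print("  tri",tri([(T,*t[:2]),(S,*s[:2])]).round(4),"T",onz(T,*t[:2],z).round(4),"S",onz(S,*s[:2],z).round(4))
show("brass",blob(T,(12,90,60),(32,255,255),(300,212,325,235)),blob(S,(12,90,60),(32,255,255),(308,178,334,205)),.047)
show("green",blob(T,(45,90,30),(80,255,255),(430,255,455,277)),blob(S,(45,90,30),(80,255,255),(143,187,170,210)),.06)
for nm,lo,hi,bt in [("red",(0,120,30),(10,255,255),(190,240,245,290)),("blue",(105,120,30),(125,255,255),(195,180,250,225))]:
    x=blob(T,lo,hi,bt); ys,xs=np.nonzero(x[3]); pts=np.c_[xs+bt[0],ys+bt[1]].astype(np.float32)
    q=cv2.boxPoints(cv2.minAreaRect(pts)); print(nm,x[4],q.round(1).tolist()); 
    w=np.array([onz(T,*c,.045)[:2] for c in q]);print(w.round(3).tolist(),w.mean(0))
for t in ["red_tray","blue_tray"]:
    m=env.trace(T,t); print(t,[(d["score"],cv2.minAreaRect(np.argwhere(d["mask"])[:,::-1].astype(np.float32))) for d in m[:1]])
E
```

```text
brass (np.float64(312.2352941176471), np.float64(221.69411764705882), np.int32(85)) (np.float64(320.13793103448273), np.float64(189.10344827586206), np.int32(87))
  tri [0.5464 0.0109 0.0528] T [0.5475 0.0125 0.047 ] S [0.5417 0.0114 0.047 ]
green (np.float64(441.17525773195877), np.float64(265.24742268041234), np.int32(97)) (np.float64(154.09708737864077), np.float64(197.02912621359224), np.int32(103))
  tri [ 0.4212 -0.3607  0.0641] T [ 0.4214 -0.36    0.06  ] S [ 0.4168 -0.3631  0.06  ]
red [   8    7   40   35 1225] [[197.39999389648438, 248.5], [235.89999389648438, 246.39999389648438], [237.6999969482422, 279.6000061035156], [199.1999969482422, 281.6000061035156]]
[[0.467, 0.352], [0.474, 0.238], [0.377, 0.229], [0.371, 0.342]] [0.42212008 0.29011704]
blue [   8    4   41   36 1224] [[202.60000610351562, 216.39999389648438], [205.3000030517578, 183.10000610351562], [243.39999389648438, 186.3000030517578], [240.60000610351562, 219.60000610351562]]
[[0.563, 0.341], [0.664, 0.337], [0.654, 0.221], [0.553, 0.226]] [0.60860522 0.28116684]
red_tray [(0.64, ((217.0, 264.0), (34.0, 40.0), 90.0))]
blue_tray [(0.82, ((222.16038513183594, 202.31130981445312), (39.875370025634766, 33.7072868347168), 2.4895527362823486))]
```

View pics/crop.png

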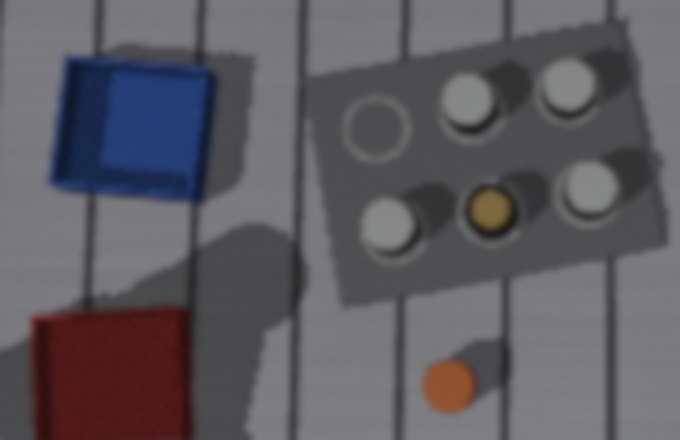

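The close crop confirms it: brass seat, no cap, on the pallet, with four capped neighbours. Shutting the fingers, rising, and travelling high to above the piece.

Run:
```python
from workcell import env
from h import *
env.gripper_to(0.0)
env.move_straight([0.259,0.569,0.30],rate=0.2)
env.goto([0.546,0.0115,0.30],[-90,0,180])
s=env.read_state();print(s["clock"],s["position"],s["tool_rot"],s["joint_positions"].round(1),s["force"],s["opening"])
W=env.grab_frame("wrist");cv2.imwrite("pics/w1.png",W["image"]);print(W["fx"],W["cx"],W["cy"],W["position"],W["orientation"])
try:
    x=blob(W,(12,90,60),(32,255,255),(0,0,640,400));print(x[:3],x[4],onz(W,x[0],x[1],.047))
except Exception as e: print(e)
for t in ["bare_piece"]:print([(d["xyz"],d["score"]) for d in env.search_frame(W,t)])
```

```text
5.1 [0.54608007 0.01212448 0.29989774] [-9.00018598e+01 -6.70494588e-03 -1.79950251e+02] [ 18.3  11.7  -3.1  -0.  -75.3  71.8] [-0.42937801  0.43623905  0.33861331] 0.0067111907359222725
297.4631177872342 317.77658916852795 199.22023022401677 [0.6262535  0.011706   0.46225651] [-1.69725424e+01  9.86886425e-03 -9.00261696e+01]
(np.float64(296.8834343434343), np.float64(335.4852525252525), np.int32(4950)) [ 124  324  323   20 4950] [0.25778181 0.04739782 0.047     ]
[([0.553, 0.0082, 0.0513], 0.7), ([0.4166, 0.3026, 0.0129], 0.5)]
```

View pics/w1.png

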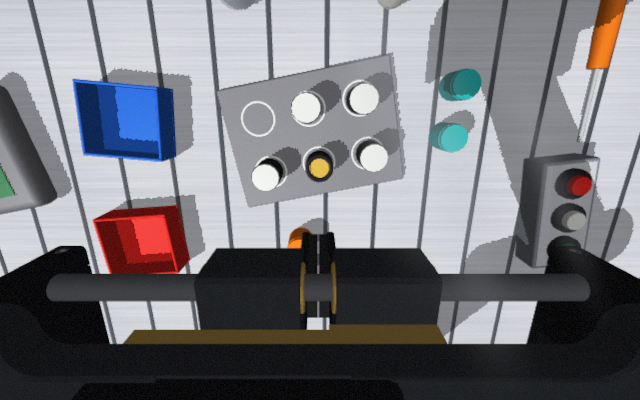

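The wrist view shows the brass seat at (319,167), with the capped pieces around it. The shut fingers are at (318,240). I'll refine from here and point.

Run:
```python
from workcell import env
from h import *
W=env.grab_frame("wrist")
x=blob(W,(12,90,60),(32,255,255),(300,145,340,185));w=onz(W,x[0],x[1],.047);print(x[:3],w)
p=(w[:2]+np.array([.5465,.0115]))/2
if np.linalg.norm(w[:2]-[.5465,.0115])>.008: raise SystemExit("disagree")
env.move_straight([*p,0.30]); env.move_straight([*p,0.073],rate=.12)
s=env.read_state();print(s["clock"],s["position"],s["force"])
S=env.grab_frame("scene");cv2.imwrite("pics/s2.png",cv2.resize(S["image"][90:270,220:460],None,fx=3,fy=3,interpolation=2))
env.dwell(2.6)
print(env.read_state()["clock"])
```

```text
(np.float64(318.91641791044776), np.float64(167.62089552238805), np.int32(335)) [0.54621371 0.01026271 0.047     ]
7.5417 [0.54678623 0.01097758 0.07361168] [-0.24326433 -0.21244352  0.47371056]
10.1917
```

View pics/s2.png

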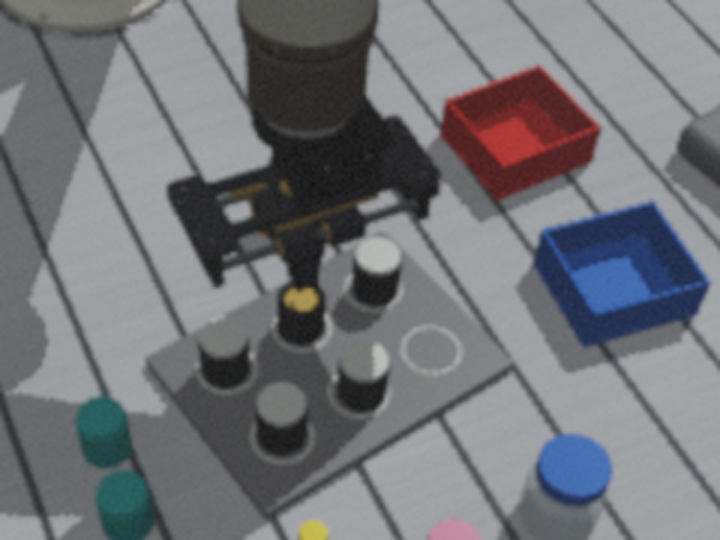

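The fingertips hang over the brass seat, at crop (302,290), with a visible gap and nothing touched. Next is the red tray. Its rim corners in the crop at (443,103) and (598,128) give a second estimate of its centre.

Run:
```python
from workcell import env
from h import *
S=env.grab_frame("scene")
w=onz(S,220+520.5/3,90+115.5/3,.045);print(w)
p=(w[:2]+np.array([.422,.292]))/2;print(p)
if np.linalg.norm(w[:2]-[.422,.292])>.014: raise SystemExit("disagree")
s=env.read_state()["position"]
env.move_straight([s[0],s[1],.30],rate=.2)
env.goto([*p,.30],[-90,0,180])
env.move_straight([*p,.067],rate=.12)
s=env.read_state();print(s["clock"],s["position"],s["force"])
S=env.grab_frame("scene");T=env.grab_frame("top")
f=lambda i:cv2.resize(i,(390,390),interpolation=2)
cv2.imwrite("pics/s3.png",np.hstack([f(S["image"][60:200,320:460]),f(T["image"][210:310,170:270])]))
env.dwell(2.6)
print(env.read_state()["clock"])
```

```text
[0.42259857 0.28954331 0.045     ]
[0.42229929 0.29077166]
14.7833 [0.42253483 0.29107624 0.06752558] [ 0.27323979 -0.51221012  0.2667049 ]
17.4833
```

View pics/s3.png

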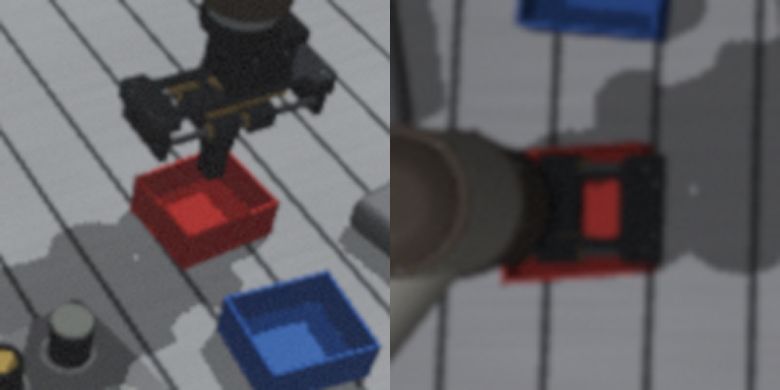

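The tips are about 22 mm above the rim over the tray's middle, with nothing touched. Moving high to the green button and measuring it from the wrist camera.

Run:
```python
from workcell import env
from h import *
s=env.read_state()["position"]
env.move_straight([s[0],s[1],.30],rate=.2)
env.goto([.4215,-.361,.30],[-90,0,180])
env.move_straight([.4215,-.361,.20])
s=env.read_state();print(s["clock"],s["position"],s["joint_positions"].round(1))
W=env.grab_frame("wrist");S=env.grab_frame("scene");T=env.grab_frame("top")
cv2.imwrite("pics/w2.png",W["image"])
for n,p in (("W",W),("S",S),("T",T)):
    print(n,[(np.round(d["xyz"],3),d["score"]) for d in env.search_frame(p,"green_button_top")])
```

```text
21.9417 [ 0.42223552 -0.36129071  0.2009545 ] [-23.8  16.2 -11.4   0.  -62.3 113.8]
W [(array([ 0.424, -0.362,  0.072]), 0.79)]
S [(array([ 0.422, -0.36 ,  0.071]), 0.41)]
T []
```

View pics/w2.png

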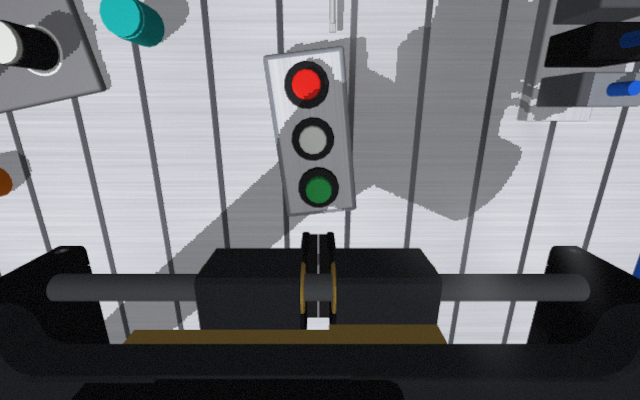

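The green button is at (318,189), straight ahead of the fingers. White is at (313,138) and red at (306,83). All estimates agree on (0.422, -0.361), so I'll press.

Run:
```python
from workcell import env
from h import *
p=[.4222,-.361]
env.move_straight([*p,.09],rate=.1)
z0=env.read_state()["force"][2]
c=env.move_straight([*p,.075],rate=.03,force_limit=2.0);s=env.read_state();print("a",c,s["position"],s["force"][2]-z0)
z=s["position"][2]
while z>.05:
    z-=.001; env.move_straight([*p,z],rate=.03); env.dwell(.1)
    s=env.read_state(); f=s["force"][2]-z0; print(round(z,4),s["position"][2].round(4),f.round(2),s["clock"])
    if f>10: break
W=env.grab_frame("scene");cv2.imwrite("pics/s4.png",cv2.resize(W["image"][140:270,90:240],None,fx=4,fy=4,interpolation=2))
env.dwell(.3)
env.move_straight([*p,.20],rate=.1)
s=env.read_state();print(s["clock"],s["position"],s["force"])
```

```text
a False [ 0.42224106 -0.36103909  0.07490131] -0.46943855184420646
0.0739 0.074 -0.97 24.4917
0.0729 0.0729 -0.91 24.8417
0.0719 0.0719 -2.01 25.1917
0.0709 0.0709 -0.73 25.5417
0.0699 0.0699 -0.93 25.8917
0.0689 0.0689 -0.58 26.2417
0.0679 0.0679 -1.11 26.5917
0.0669 0.0671 0.55 26.9417
0.0659 0.0661 1.42 27.2917
0.0649 0.065 1.17 27.6417
0.0639 0.064 2.64 27.9917
0.0629 0.063 2.95 28.3417
0.0619 0.062 4.01 28.6917
0.0609 0.0614 5.21 29.0417
0.0599 0.0613 11.43 29.3917
31.2917 [ 0.42184135 -0.3607404   0.19922931] [-0.2917723   0.37289944 -0.3849531 ]
```

The force curve shows a 6 mm spring travel (0.067 to 0.061) and then the hard stop at 11 N. Now released; a final check.

Run:
```python
from workcell import env
from h import *
env.move_straight([.4222,-.361,.30],rate=.2)
S=env.grab_frame("scene");cv2.imwrite("pics/s5.png",S["image"])
d=cv2.absdiff(S["image"],cv2.imread("pics/scene1.png")).max(2)
x=blob(S,(12,90,60),(32,255,255),(308,178,334,205));print(x[:3],env.read_state()["clock"])
```

```text
(np.float64(320.13793103448273), np.float64(189.10344827586206), np.int32(87)) 31.9917
```

View pics/s5.png

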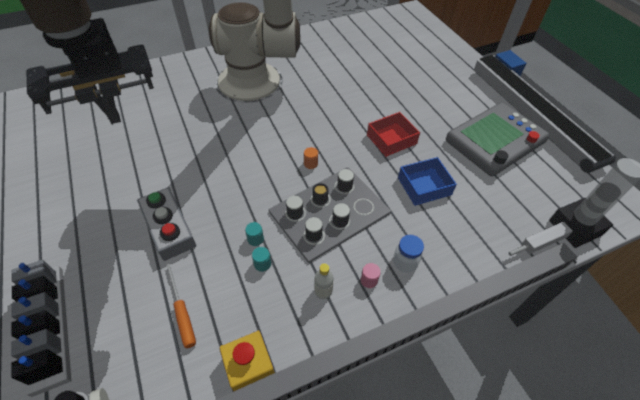

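View pics/s4.png

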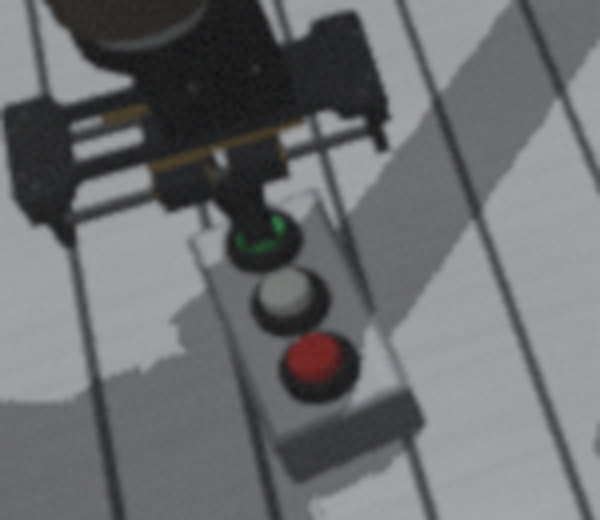

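The press picture shows the fingers on the green button only, at crop (263,235). The final view shows everything in its original place and the arm clear.

```bash
python3 -c "
from workcell import env
env.close_job();print(env.read_state()['clock'])"
```

```text
the job is handed in; nothing more can be done
the job is handed in; nothing more can be done
```

I pointed at the capless piece, then at the red tray, then pressed and released the green button, and handed the job in at about 32 s on the robot's clock. I got no verdict back.

- **Capless piece:** fingertips at (0.547, 0.011), about 22 mm above its top, held for 2.6 s. The overhead, scene and wrist cameras agreed on its position to within about 2 mm.
- **Red tray:** fingertips at (0.4225, 0.291), about 22 mm above the rim, held for 2.6 s. Two estimates of the tray's middle agreed to within about 3 mm.
- **Green button:** it travelled about 6 mm with rising spring force, then hit its stop at 11 N and was released. The picture taken during the press shows the fingers on the green button only.

Travel between stops was at a height of 0.30 m. In the last picture the capless piece is at the same pixel as at the start, nothing else looks moved, and the arm is clear of everything.

One disagreement: the object finder put the button's top at 0.071 to 0.072 m, but contact came at about 0.067 m. I went by the force reading.

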